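# Lock the mounting block in its jig and hold the awl over the pencil cross

### The job

Swing the steel keeper bar of the marking jig shut until it clicks into its ball catch, so that the wooden mounting block is locked in, and then draw the stainless steel awl out of the tool rack. Carry it across, clear of the screw sorter that stands between, and stop with it upright, its point over the middle of the pencil cross on the block and about a centimetre above the wood; the awl must never touch the block or the jig, and the other tools and things must stay where they are. Finish while holding the awl still in that place, with the bar still shut, so that I can check the line-up before the mark is pricked.

Things in the scene. Friction and masses are not known exactly. Their poses are not given: they have to be found in the camera images.
- keeper (a joint): jig's keeper bar: flat steel, 12 mm wide, 10 mm thick, underside 23 mm above the table; swings level about an upright pivot at the jig's near corner. Rad: 0 = shut, seated in the ball catch; grows (clockwise from above) to 1.5 open. Swings freely, stays where left; over the last 0.08 rad a spring ball resists (about 3 N at the knob), then it snaps to 0 and stays; stop at -0.015
- keeper_knob (a point): middle (half-way up) of the round upright red knob on top of the bar near its free end: 18 mm across, 30 mm tall, from 33 to 63 mm above the table, 185 mm from the pivot axis. The bar ends 12 mm beyond it
- keeper_hinge (a point): pivot axis of the keeper bar, at the bar's half thickness (28 mm above the table); a brass bolt head, 13 mm across, stands there to 41 mm above the table
- jig: marking jig fixed to the table: plywood base 230 x 150 x 15 mm, three dark wooden fences 16 mm high round a nest; the keeper bar closes the fourth side (-y of the jig). Origin: centre of its underside; x along the long side, from pivot to knob of the shut bar. Pivot at x -80, y -42.5 mm; ball catch at x 80, y -42.5 mm; all but block and knob lies below 42 mm
- nest (a point): fixed point of the jig where the cross belongs when the block is seated: over the middle of the nest, 43 mm above the table; axes as the jig's
- block: loose pale wooden mounting block 110 x 70 x 28 mm lying in the nest of the jig with 1.5 mm of play all round; its top face is 43 mm above the table, 12 mm above the fences. Origin: centre of its underside; x along its length
- mark (a point): middle of the dark pencil cross (two lines 36 mm long, 2 mm wide) at the centre of the block's top face; axes as the block's, z up. Two round dark screw holes lie 42 mm to either side of it
- awl_handle (a point): middle (half-way up) of the handle of the stainless steel awl, loose, about 140 g: all grey metal, round knurled handle 22 mm across and 80 mm long; its z axis runs along the awl from point to handle. In the rack it stands upright, point down, with this point about 125 mm above the table and the handle's flat lower end resting on the rack board
- awl_tip (a point): sharp point of the awl, 110 mm below the middle of the handle along the awl's axis; the slim shank is 6.4 mm thick and 70 mm long
- rack: fixed wooden tool rack 220 x 60 mm, 85 mm high; origin: centre of its underside, x along its row of three 12 mm through-holes, 65 mm apart. One tool hangs in each hole, in an order that changes
- screwdriver_handle (a point): middle of the red handle (25 mm thick, 74 mm long) of a screwdriver standing in the rack; leave alone. Top 159 mm above the table
- nutdriver_handle (a point): middle of the blue handle (25 mm thick, 74 mm long) of a nut driver standing in the rack; leave alone. Top 159 mm above the table
- sorter: clear plastic screw sorter full of fixings, 170 x 100 mm and 110 mm high, standing between the rack and the jig; origin: centre of its underside, x along its length; leave alone
- hammer: claw hammer lying flat on the table, 280 mm long, head 120 mm across, 30 mm high; origin on the handle, under its middle; x towards the head; leave alone
- pliers: pliers with yellow handles lying flat, 180 mm long, 66 mm wide, 16 mm high; origin: middle of the underside, x towards the jaws; leave alone
- tape: yellow tape measure lying on its side, 72 x 68 x 36 mm; origin: centre of its underside; leave alone
- jar: small jar with an orange lid, 60 mm across, 85 mm high; origin: centre of its underside; leave alone
- level: aluminium spirit level standing on edge, 400 x 22 x 50 mm; origin: centre of its underside; leave alone
Things that resemble listed ones, but are neither listed nor needed, are in the scene too. Of the things that look like the part that bears awl_handle, the middle-sized one is meant.

How it is judged:
By the outcome, as a careful person would: the job done as asked, in the order asked, and still so for the second after the job is handed in, while the arm keeps its last pose, push and grip.
It also fails if it takes over 64 s, if anything falls off the work surface, if the arm or the gripper's body presses on something with over 40 N, if the wrist force passes 120 N, or if a joint passes its speed limit or range.

### The arm

A 7-joint arm with a two-finger parallel gripper is mounted at the origin on the work surface. World frame = base frame: x ahead of the robot, y to its left, z up, the work surface at z = 0. Lengths are in m, angles in rad, forces in N, time in s.
With the tool pointing down it reaches from about 0.35 to 0.9 m from the base axis. Payload 8.1 kg.
Tool frame: the origin (TCP) lies at the centre of the arm's flange, where the gripper is bolted on; the fingertips stand 178 mm ahead of it and the grasp point (between the pads) lies 159 mm ahead of it; x points along the fingers, z is the direction in which the jaws open and shut, and the axes are right-handed (so a half turn about x gives the same grasp; the last joint's range is limited). The gripper opens to 92 mm and grips with 3 to 60 N. Pads are 19 mm wide; open, the fingers measure 130 mm over their backs; the gripper's body (75 mm by 190 mm) begins 47 mm behind the grasp point.
Start: joints at [1.033, 0.434, 0.025, 1.573, -0.012, 1.134, -0.075], TCP at [0.263, -0.567, 0.405] pointing down, gripper open.
Joint ranges: [-2.62, 2.62], [-0.44, 2.09], [-1.27, 1.32], [0.08, 2.57], [-1.32, 4.46], [0.12, 2], [-2.74, 2.74]. Speed limits (rad/s): [2.22, 2.22, 3.01, 3.01, 3.14, 3.14, 3.14].

### API

Orientations are given as a rotation vector (axis times angle).
In Python, from cell import arm, get_image, search_frame, pinpoint gives the robot as it stands.
- The arm moves only by the tool arm_command, never from a script. Its argument "motion" is a list of rows, each a list of 7 numbers: the finger opening in mm, from 0 to 91.8, then the shift along the tool's x, y, z in mm, then the turn, a rotation vector about the tool's x, y, z in degrees. In form: [[fingers, x, y, z, ax, ay, az], ...]. A call has 1 to 5 rows; each row shifts and turns the commanded pose from where the row before left it, along the tool's axes as they then stand; what a row does not reach is not made up. A row lasts 1/8 s, in which the tool goes at most 62.5 mm and 10.7 degrees, less where a joint would pass 70% of its speed; a pose out of reach is approached as far as the arm can. A call with a gripper value outside its range is refused whole. The fingers move at their own pace and stop on an object; "newtons" is the grip in N (left out, the last holds). Time passes only in rows, so rows that do not move let the fingers close. It gives the time, the measured TCP pose, the force and the opening at its end, in the units of the state.
- arm.observe(): the state, without advancing time (a new reading comes with each control period).
- get_image(name): name is "scene" or "top"; returns a dict with "frame" (384x512x3 uint8, red, green, blue), "range_z" (384x512 float32, m along the optical axis (not along the pixel's ray), 0 where there is no reading), "K" (3x3 intrinsics, pixels), "origin" and "rotation" of the camera in the world. Camera axes: x right, y down, z forward; pixel columns grow to the right and rows downward; lengths in m; the calibration is good to about 2 mm. A picture is of the moment at which its call begins.
- arm.sign_off(): hands the job in, once; it reports no verdict.
Trained networks look in the newest picture that a camera, given by its name, has taken for a name from the list of things; names that differ only in an ending like _2 or _b are one class to them, and where a whole thing is asked for, a point or a joint stands for the part that bears it (a point fixed in the world has none). Each returns a list of dicts, best first, with "p" (0 to 1); they miss things now and then, are a little off and sometimes report something else, mostly with a low value. They report only what shows in the picture. A call takes as long as a camera call. They do not tell look-alikes from the thing itself.
- search_frame(camera, target): "point" ([x, y, z] in m, in world coordinates, good to about 4 mm: the middle of the surface that is visible of it).
- pinpoint(camera, target): "point" ([x, y, z] in m, in world coordinates, good to about 4 mm: a listed point, or the origin of a listed thing).
The state is a dict: "clock": time; "joints": joint angles; "dq": joint speeds; "joint_efforts": joint torques, N m; "position": TCP position; "ee_rot": TCP orientation; "force": force on the tool from outside, world axes, zero at the start; "ft_torque": the same for the moment, N m; "width": opening from 0.0 (shut) to 1.0 (fully open).
Only numpy, scipy, OpenCV 4.12 (cv2) and the standard library are available. Lean on these libraries where they do the work, as an engineer would, in place of code of your own. Each camera call takes 0.05 s, during which the arm holds its last target. There are 200 camera calls.

## Working session

There is one attempt and no reset: what is moved stays moved. The work goes in short steps, Python scripts to look and compute and a tool call to move; the robot and the scene stay as the last step left them, time stands still between calls to the robot, and variables do not carry over. Pictures are saved under pics/ and viewed, about 8 in all and at most 12, crops included, and the job is handed in when it is done.

Besides the shell and the picture viewer there is one more tool, called after "Call:" as name(argument=value, ...) on one line, values as JSON. arm_command: Moves the arm, as the interface text tells. Its arguments: {"type":"object","properties":{"motion":{"type":"array"},"newtons":{"type":"number"}},"required":["motion"]}

```bash
mkdir -p pics
cat > h.py <<'E'
import numpy as np, cv2
from cell import arm, get_image, search_frame, pinpoint
def px(im,p):
    c=im["rotation"].T@(np.array(p)-im["origin"]); q=im["K"]@c; return q[:2]/q[2]
def cloud(im):
    z=im["range_z"]; v,u=np.mgrid[:z.shape[0],:z.shape[1]]
    K=im["K"]; c=np.stack([(u-K[0,2])/K[0,0]*z,(v-K[1,2])/K[1,1]*z,z],-1)
    return c@np.array(im["rotation"]).T+im["origin"]
def save(n,f,s=1): cv2.imwrite("pics/"+n,cv2.resize(f[...,::-1],None,fx=s,fy=s,interpolation=cv2.INTER_CUBIC))
E
python3 - <<'E'
from h import *
s=arm.observe(); print({k:np.round(v,3) for k,v in s.items()})
ims={}
for c in("scene","top"):
    im=get_image(c); ims[c]=im; print(c,np.round(im["origin"],3)); save(c+"0.png",im["frame"],1.5)
    for t in ["keeper_knob","keeper_hinge","nest","mark","awl_handle","rack","sorter","jig","screwdriver_handle","nutdriver_handle","jar","level"]:
        print(c,t,[(round(d["p"],2),np.round(d["point"],3).tolist(),px(im,d["point"]).round().tolist()) for d in pinpoint(c,t)[:3]])
E
```

```text
{'clock': np.float64(0.0), 'joints': array([ 1.033,  0.435,  0.025,  1.574, -0.012,  1.134, -0.075]), 'dq': array([ 0.   ,  0.001, -0.002, -0.   , -0.001,  0.   ,  0.   ]), 'joint_efforts': array([ 1.0000e-03, -6.6784e+01,  9.8600e-01, -3.1445e+01, -6.0000e-02,
        4.3000e-02,  0.0000e+00]), 'position': array([ 0.263, -0.567,  0.404]), 'ee_rot': array([ 0.884,  1.385, -0.883]), 'force': array([-0.096,  0.454,  0.038]), 'ft_torque': array([-0.003, -0.013,  0.017]), 'width': np.float64(0.999)}
scene [1.023 0.887 0.777]Traceback (most recent call last):
  File "<stdin>", line 7, in <module>
  File "h.py", line 4, in px
    c=im["rotation"].T@(np.array(p)-im["origin"]); q=im["K"]@c; return q[:2]/q[2]
                                                     ~~~~~~~^~
ValueError: matmul: Input operand 1 does not have enough dimensions (has 0, gufunc core with signature (n?,k),(k,m?)->(n?,m?) requires 1)
```

```bash
cat > h.py <<'E'
import numpy as np, cv2
from scipy.spatial.transform import Rotation as Ro
from cell import arm, get_image, search_frame, pinpoint
def R(im):
    r=np.array(im["rotation"],float); return r if r.shape==(3,3) else (Ro.from_rotvec(r) if r.size==3 else Ro.from_quat(r)).as_matrix()
def px(im,p):
    c=R(im).T@(np.array(p)-im["origin"]); q=im["K"]@c; return q[:2]/q[2]
def cloud(im):
    z=im["range_z"]; v,u=np.mgrid[:z.shape[0],:z.shape[1]]
    K=im["K"]; c=np.stack([(u-K[0,2])/K[0,0]*z,(v-K[1,2])/K[1,1]*z,z],-1)
    return c@R(im).T+im["origin"]
def save(n,f,s=1): cv2.imwrite("pics/"+n,cv2.resize(f[...,::-1],None,fx=s,fy=s,interpolation=cv2.INTER_CUBIC))
E
python3 - <<'E'
from h import *
for c in("scene","top"):
    im=get_image(c); print(c,np.round(im["origin"],3),np.round(im["rotation"],3).tolist()); save(c+"0.png",im["frame"],1.5)
    for t in ["keeper_knob","keeper_hinge","nest","mark","awl_handle","rack","sorter","jig","screwdriver_handle","nutdriver_handle","jar","level"]:
        print(c,t,[(round(d["p"],2),np.round(d["point"],3).tolist(),px(im,d["point"]).round().tolist()) for d in pinpoint(c,t)[:3]])
E
```

```text
scene [1.023 0.887 0.777] [-0.687, -2.49, 1.338]
scene keeper_knob [(0.81, [0.549, -0.304, 0.047], [199.0, 171.0]), (0.55, [0.495, 0.289, 0.121], [317.0, 242.0])]
scene keeper_hinge [(0.56, [0.472, -0.138, 0.028], [241.0, 191.0])]
scene nest [(0.78, [0.545, -0.089, 0.045], [229.0, 200.0])]
scene mark [(0.59, [0.546, -0.093, 0.044], [228.0, 200.0])]
scene awl_handle [(0.65, [0.316, 0.482, 0.015], [422.0, 294.0]), (0.63, [0.566, 0.295, 0.123], [295.0, 253.0]), (0.48, [0.524, 0.404, 0.011], [334.0, 308.0])]
scene rack [(0.83, [0.56, 0.294, 0.002], [295.0, 288.0])]
scene sorter [(0.93, [0.539, 0.16, -0.0], [273.0, 255.0]), (0.36, [0.563, 0.294, 0.127], [296.0, 250.0])]
scene jig [(0.65, [0.544, -0.089, 0.001], [230.0, 211.0])]
scene screwdriver_handle [(0.65, [0.62, 0.303, 0.123], [278.0, 263.0])]
scene nutdriver_handle []
scene jar [(0.65, [0.755, 0.276, -0.0], [223.0, 315.0])]
scene level [(0.6, [0.562, -0.513, -0.001], [176.0, 160.0]), (0.3, [0.549, -0.302, 0.046], [200.0, 171.0])]
top [ 0.325 -0.034  1.521] [-2.168, 2.149, -0.106]
top keeper_knob [(0.83, [0.552, -0.309, 0.048], [348.
[... 302 characters left out ...]
0.76, [0.316, 0.487, 0.019], [93.0, 256.0]), (0.63, [0.553, -0.307, 0.05], [348.0, 182.0]), (0.61, [0.558, 0.297, 0.124], [149.0, 175.0])]
top rack [(0.96, [0.56, 0.295, -0.002], [158.0, 181.0])]
top sorter [(0.84, [0.538, 0.16, -0.002], [200.0, 188.0])]
top jig [(0.98, [0.55, -0.092, 0.003], [278.0, 185.0])]
top screwdriver_handle [(0.41, [0.626, 0.302, 0.121], [148.0, 153.0]), (0.32, [0.78, 0.018, -0.005], [244.0, 116.0])]
top nutdriver_handle [(0.45, [0.499, 0.29, 0.12], [151.0, 195.0])]
top jar [(0.77, [0.753, 0.269, -0.0], [168.0, 123.0]), (0.3, [0.547, -0.089, 0.044], [277.0, 184.0])]
top level [(0.97, [0.56, -0.51, 0.002], [408.0, 183.0]), (0.5, [0.777, 0.02, -0.003], [244.0, 116.0])]
```

View pics/top0.png

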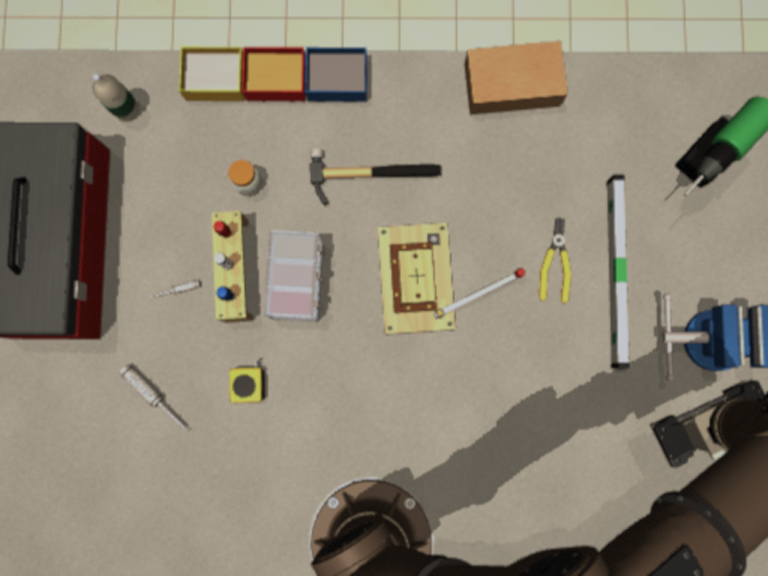

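View pics/scene0.png

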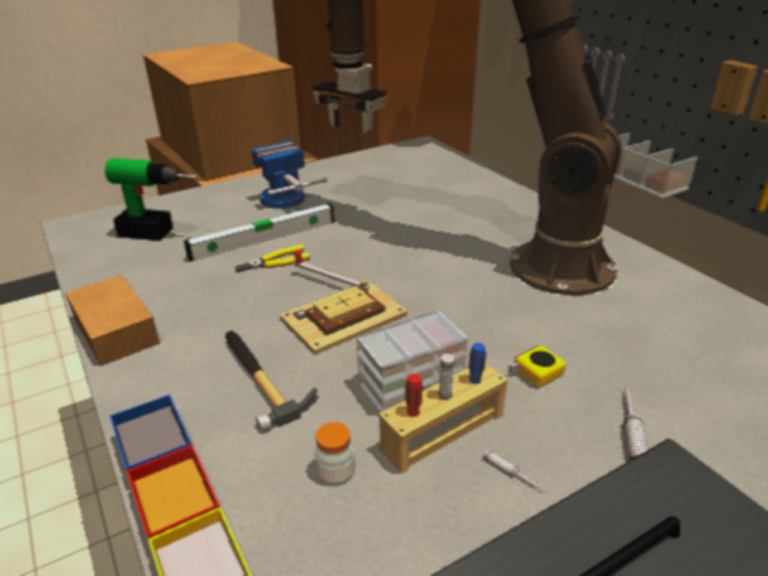

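Top view: the jig is at (417,276), with the bar open towards the red knob at (520,272). The rack tools are red (220,228), grey (222,260) and blue (223,293). There are three grey awl candidates: large on the table (155,397), middle-sized in the rack (222,260) and small on the table (180,289). The rack one fits because it stands upright between red and blue. I'll confirm it in a crop while measuring.

Run:
```python
from h import *
im=get_image("top"); f=im["frame"].astype(int); P=cloud(im); sc=get_image("scene"); S=cloud(sc); g=sc["frame"].astype(int)
def reg(P,x0,x1,y0,y1,z0,z1): return (P[...,0]>x0)&(P[...,0]<x1)&(P[...,1]>y0)&(P[...,1]<y1)&(P[...,2]>z0)&(P[...,2]<z1)
for n,PP,ff in(("top",P,f),("scene",S,g)):
    r=(ff[...,0]>110)&(ff[...,1]<70)&(ff[...,2]<70)&reg(PP,.5,.6,-.35,-.26,.02,.08)
    print(n,"knob",r.sum(),PP[r].mean(0).round(4),PP[r].max(0).round(3),PP[r].min(0).round(3))
    a=reg(PP,.53,.59,.265,.325,.1,.2); print(n,"awl",a.sum(),PP[a].mean(0).round(4),PP[a].max(0).round(3),PP[a].min(0).round(3))
    t=reg(PP,.53,.59,.265,.325,.155,.2); print(n,"awltop",t.sum(),PP[t].mean(0).round(4))
    b=reg(PP,.4,.7,-.2,0,.038,.048); m=cv2.minAreaRect(PP[b][:,:2].astype(np.float32)); print(n,"block",b.sum(),m)
    b=reg(PP,.4,.7,-.2,0,.008,.06); m=cv2.minAreaRect(PP[b][:,:2].astype(np.float32)); print(n,"jig",b.sum(),m)
    L=ff.sum(-1); k=reg(PP,.515,.575,-.115,-.065,.036,.05); d=k&(L<np.median(L[k])-70); print(n,"cross",d.sum(),PP[d].mean(0).round(4))
    b=reg(PP,.42,.7,.25,.34,.07,.095); m=cv2.minAreaRect(PP[b][:,:2].astype(np.float32)); print(n,"rack",b.sum(),m)
st=arm.observe(); print(Ro.from_rotvec(st["ee_rot"]).as_matrix().round(3))
for h in(0.027,): 
  print("hinge",[d["point"] for c in("top","scene") for d in pinpoint(c,"keeper_hinge")[:1]])
a=cv2.resize(np.ascontiguousarray(im["frame"][130:270,70:230]),None,fx=3,fy=3,interpolation=2)
b=cv2.resize(np.ascontiguousarray(im["frame"][140:230,245:365]),None,fx=3,fy=3,interpolation=2)
c=cv2.resize(np.ascontiguousarray(sc["frame"][215:320,240:440]),None,fx=4,fy=2,interpolation=2)
c=cv2.resize(np.ascontiguousarray(sc["frame"][215:335,245:440]),None,fx=3,fy=3,interpolation=2)
o=np.zeros((600,800,3),np.uint8); o[:270,:360]=b; o[:360,360:]=np.pad(c,((0,0),(0,0),(0,0)))[:360,:440]; aa=cv2.resize(a,None,fx=.57,fy=.57); o[280:280+aa.shape[0],:aa.shape[1]]=aa
save("crop1.png",o)
```

```text
top knob 17 [ 0.5544 -0.301   0.0628] [ 0.562 -0.296  0.068] [ 0.548 -0.306  0.058]
top awl 91 [0.5579 0.2914 0.1487] [0.57  0.304 0.173] [0.549 0.283 0.1  ]
top awltop 50 [0.5597 0.2943 0.1649]
top block 708 ((0.5354769229888916, -0.1185450404882431), (0.1656363308429718, 0.12859952449798584), 75.72286224365234)
top jig 3390 ((0.5508301258087158, -0.10116066783666611), (0.19650422036647797, 0.29454919695854187), 88.57669830322266)
top cross 24 [ 0.549  -0.0887  0.0437]
top rack 1200 ((0.5605208277702332, 0.2953436076641083), (0.22137203812599182, 0.06274589896202087), 4.539031505584717)
scene knob 32 [ 0.5554 -0.298   0.052 ] [ 0.562 -0.291  0.065] [ 0.547 -0.311  0.035]
scene awl 240 [0.5644 0.3009 0.1383] [0.572 0.308 0.166] [0.549 0.285 0.1  ]
scene awltop 71 [0.5628 0.2984 0.1626]
scene block 484 ((0.5299831628799438, -0.09119580686092377), (0.15033328533172607, 0.07969827950000763), 9.428435325622559)
scene jig 2131 ((0.5477303862571716, -0.10301076620817184), (0.23170603811740875, 0.18469637632369995), 4.41855001449585)
scene cross 18 [ 0.5466 -0.089   0.0438]
scene rack 1631 ((0.5610825419425964, 0.29719048738479614), (0.222090944647789, 0.06356292217969894), 3.806220769882202)
[[ 0.     0.907  0.421]
 [-0.     0.421 -0.907]
 [-1.     0.     0.   ]]
hinge [[0.4721, -0.1388, 0.0276], [0.4688, -0.1368, 0.031]]
```

View pics/crop1.png

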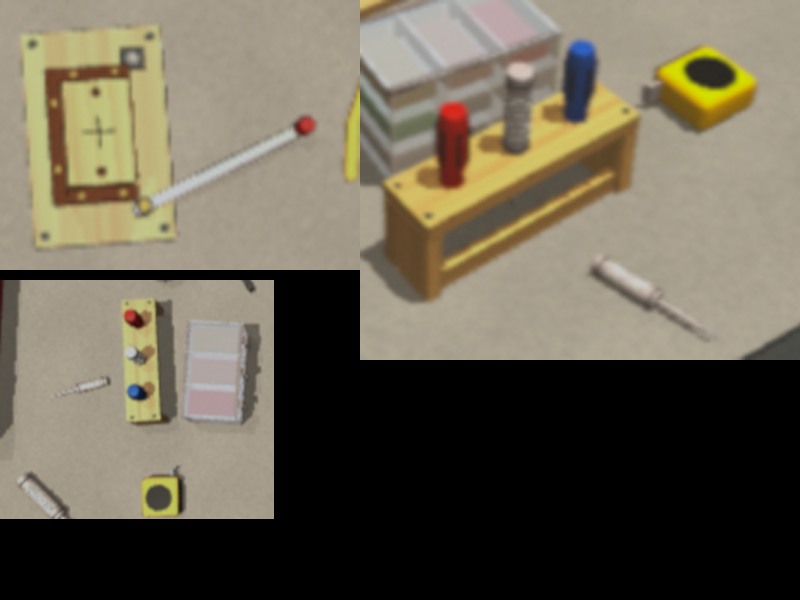

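The crop confirms it: the grey awl stands in the rack's middle hole between red and blue, and the grey look-alikes lie on the table. The rack one is the middle-sized of the three. Now I'll move to the knob.

Call:
arm_command(motion=[[91.8,0,53.5,-16.7,0,0,0],[91.8,0,53.5,-16.7,0,0,0],[91.8,0,53.5,-16.7,0,0,0],[91.8,0,53.5,-16.7,0,0,0],[91.8,0,53.5,-16.7,0,0,0]])

```text
clock: 2.22
position: [0.4718, -0.3772, 0.4049]
ee_rot: [0.883, 1.383, -0.884]
force: [0.3, -1.2, 0.4]
width: 1.0
```

Call:
arm_command(motion=[[91.8,0,53.5,-16.7,0,0,0],[91.8,0,53.5,-16.7,0,0,0],[91.8,20,0,0,-10.2,0,0],[91.8,20,0,0,-10.2,0,0],[91.8,20,0,0,-10.2,0,0]])

```text
clock: 2.85
position: [0.5538, -0.3029, 0.3441]
ee_rot: [0.466, 1.52, -0.467]
force: [-0.4, 1.0, -0.3]
width: 1.005
```

Call:
arm_command(motion=[[91.8,20,0,0,-10.2,0,0],[91.8,20,0,0,-10.2,0,0],[91.8,0,0,0,-10.2,0,0],[91.8,0,0,0,-10.2,0,0],[91.8,0,0,0,-10.2,0,0]])

```text
clock: 3.48
position: [0.5537, -0.3032, 0.3046]
ee_rot: [-0.231, 1.559, 0.231]
force: [-0.3, -0.4, -0.3]
width: 1.0
```

Call:
arm_command(motion=[[91.8,0,0,0,-10.2,0,0],[91.8,0,0,0,0,0,0],[91.8,0,0,0,0,0,0]])

```text
clock: 3.85
position: [0.5537, -0.3032, 0.3047]
ee_rot: [-0.362, 1.54, 0.362]
force: [-0.2, -0.1, -0.6]
width: 1.0
```

Call:
arm_command(motion=[[91.8,40,0,0,0,0,0],[91.8,40,0,0,0,0,0],[60,0,0,0,0,0,0],[23,0,0,0,0,0,0],[23,0,0,0,0,0,0]], newtons=20)

```text
clock: 4.47
position: [0.5545, -0.3033, 0.2267]
ee_rot: [-0.366, 1.537, 0.363]
force: [0.1, -0.6, -0.2]
width: 0.723
```

Call:
arm_command(motion=[[23,0,0,0,0,0,0],[23,0,0,0,0,0,0],[23,0,0,0,0,0,0]])

```text
clock: 4.85
position: [0.5537, -0.3032, 0.225]
ee_rot: [-0.366, 1.54, 0.365]
force: [-0.4, 0.1, -0.1]
width: 0.396
```

Run:
```python
from h import *
s=arm.observe(); M=Ro.from_rotvec(s["ee_rot"]).as_matrix(); print(M.round(3), s["position"],s["joints"].round(2) if hasattr(s["joints"],"round") else s["joints"],s["width"],s["force"])
sc=get_image("scene"); save("knob.png",sc["frame"][100:220,130:290],4.5)
```

```text
[[ 0.    -0.449  0.893]
 [-0.     0.893  0.449]
 [-1.    -0.     0.   ]] [ 0.55370421 -0.30317809  0.2249782 ] [ 0.69  0.67 -0.42  1.71  0.35  0.84  0.58] 0.39568381782256734 [-0.40995243  0.12996661 -0.10022425]
```

View pics/knob.png

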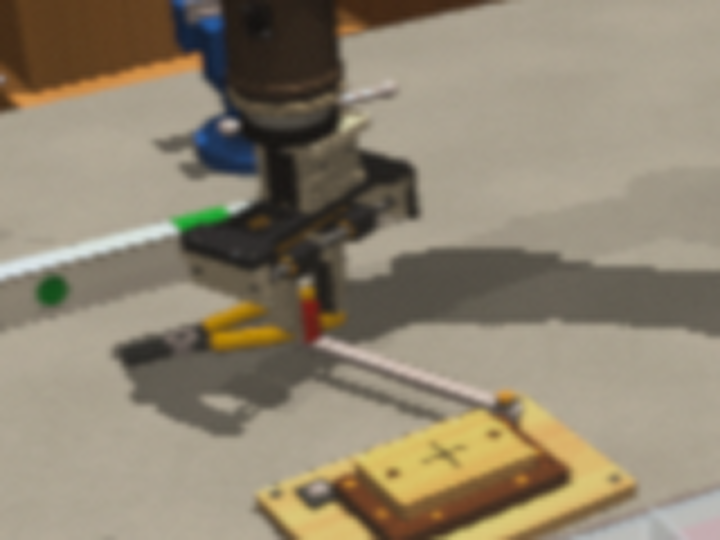

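The knob (red, about (310,315)) sits between the fingers. Next I'll close the cage and follow the arc.

Call:
arm_command(motion=[[23,0,0,0,0,0,0],[23,0,0,0,0,0,0],[23,0,1.4,22.5,-7,0,0],[23,0,1.4,22.5,-7,0,0],[23,0,1.4,22.5,-7,0,0]])

```text
clock: 5.52
position: [0.6077, -0.2623, 0.2247]
ee_rot: [-0.653, 1.47, 0.653]
force: [-0.1, -0.1, 0.9]
width: 0.251
```

Call:
arm_command(motion=[[23,0,1.4,22.5,-7,0,0],[23,0,1.4,22.5,-7,0,0],[23,0,1.4,22.5,-7,0,0],[23,0,1.4,22.5,-7,0,0],[23,0,0,0,0,0,0]])

```text
clock: 6.15
position: [0.65, -0.1815, 0.2248]
ee_rot: [-1.024, 1.314, 1.026]
force: [-0.7, -0.3, -0.2]
width: 0.255
```

Run:
```python
from h import *
s=arm.observe(); p=s["position"]; d=p[:2]-np.array([.4705,-.138]); M=Ro.from_rotvec(s["ee_rot"]).as_matrix()
print(p,np.hypot(*d),np.degrees(np.arctan2(d[1],d[0])),"z ang",np.degrees(np.arctan2(M[1,2],M[0,2])),s["width"]*92,s["force"],s["joints"])
sc=get_image("scene"); save("arc.png",sc["frame"][120:240,150:310],4.5)
```

```text
[ 0.64998697 -0.18145448  0.22476226] 0.18467232059481697 -13.609654625087174 z ang 75.84746810684756 23.504938018831965 [-0.69762815 -0.34246888 -0.15571378] [ 0.57326318  0.77872324 -0.62393844  1.57486612  0.52231011  0.95988025
  1.10472339]
```

View pics/arc.png

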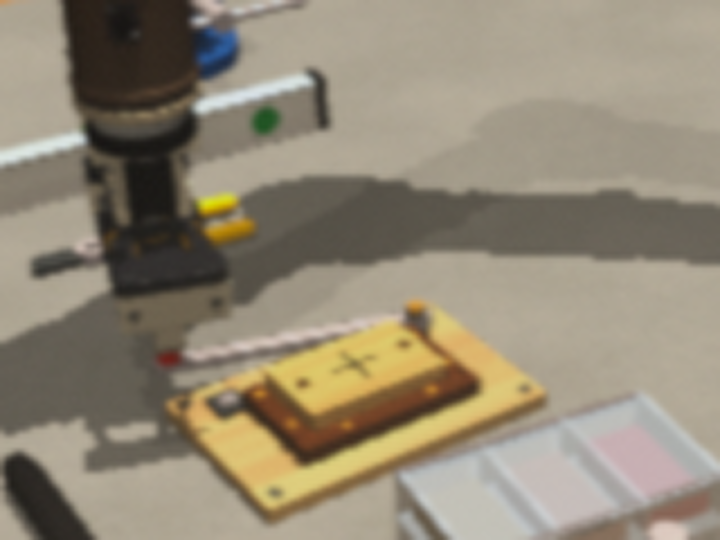

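The bar follows, with the knob at (168,357) in the fingers. About 18° is left.

Call:
arm_command(motion=[[23,0,1.4,22.5,-7,0,0],[23,0,1.0,19.4,-6,0,0],[23,0,0.1,6.5,-2,0,0],[23,0,0.1,6.5,-2,0,0],[23,0,0,0,0,0,0]])

```text
clock: 6.82
position: [0.6548, -0.1308, 0.2247]
ee_rot: [-1.242, 1.189, 1.241]
force: [0.3, -0.1, -0.4]
width: 0.254
```

Call:
arm_command(motion=[[23,0,0,3.2,-1,0,0],[23,0,0,0,0,0,0]])

```text
clock: 7.08
position: [0.6548, -0.1259, 0.2247]
ee_rot: [-1.256, 1.178, 1.257]
force: [0.4, -0.5, 0.0]
width: 0.249
```

Call:
arm_command(motion=[[23,0,0,2,0,0,0],[23,0,0,0,0,0,0]])

```text
clock: 7.32
position: [0.6548, -0.1235, 0.2248]
ee_rot: [-1.257, 1.177, 1.257]
force: [0.4, 0.8, -0.1]
width: 0.25
```

Call:
arm_command(motion=[[23,0,0,2,0,0,0],[23,0,0,0,0,0,0]])

```text
clock: 7.58
position: [0.6546, -0.1219, 0.2247]
ee_rot: [-1.257, 1.178, 1.257]
force: [0.1, 0.6, 0.8]
width: 0.252
```

Call:
arm_command(motion=[[23,0,0,2,0,0,0],[23,0,0,0,0,0,0]])

```text
clock: 7.82
position: [0.6546, -0.1208, 0.2247]
ee_rot: [-1.257, 1.179, 1.255]
force: [-0.0, -5.5, -0.2]
width: 0.25
```

Call:
arm_command(motion=[[23,0,0,1.5,0,0,0],[23,0,0,0,0,0,0]])

```text
clock: 8.07
position: [0.6545, -0.1202, 0.2247]
ee_rot: [-1.258, 1.18, 1.254]
force: [0.8, -7.8, -0.0]
width: 0.248
```

Call:
arm_command(motion=[[23,0,0,2,0,0,0],[23,0,0,0,0,0,0]])

```text
clock: 8.32
position: [0.6544, -0.1185, 0.2247]
ee_rot: [-1.258, 1.181, 1.254]
force: [0.4, -8.0, -0.9]
width: 0.25
```

Call:
arm_command(motion=[[23,0,0,-4,0,0,0],[23,0,0,-1.5,0,0,0],[35,0,0,0,0,0,0],[35,0,0,0,0,0,0]])

```text
clock: 8.82
position: [0.6546, -0.1215, 0.2247]
ee_rot: [-1.257, 1.177, 1.257]
force: [-0.4, 0.4, -0.2]
width: 0.373
```

Call:
arm_command(motion=[[35,-50,0,0,0,0,0],[35,-50,0,0,0,0,0],[35,-60,0,0,0,0,0]])

```text
clock: 9.2
position: [0.6542, -0.1217, 0.3856]
ee_rot: [-1.256, 1.178, 1.259]
force: [0.7, -0.1, 0.5]
width: 0.379
```

Run:
```python
from h import *
sc=get_image("scene"); print([(round(d["p"],2),d["point"]) for d in pinpoint("scene","keeper_knob")[:2]],[(round(d["p"],2),d["point"]) for d in pinpoint("scene","mark")[:2]])
print(px(sc,(.655,-.1238,.048)),px(sc,(.4705,-.138,.028)))
s=arm.observe(); M=Ro.from_rotvec(s["ee_rot"]).as_matrix(); print(s["position"],M.round(3),s["width"],s["joints"])
save("shut.png",sc["frame"][150:240,170:290],6)
```

```text
[(0.57, [0.6506, -0.1213, 0.0437]), (0.34, [0.5394, 0.1581, 0.002])] [(0.89, [0.5474, -0.091, 0.0456]), (0.72, [0.7741, 0.0146, 0.001])]
[192.40253562 204.27417488] [241.91157816 190.63728719]
[ 0.6554343  -0.12098561  0.38876896] [[ 0.007 -0.998 -0.065]
 [-0.    -0.065  0.998]
 [-1.    -0.007 -0.001]] 0.38081833812626587 [ 0.56675694  0.63428192 -0.77845157  1.43777712  0.45540064  1.24775335
  1.38014224]
```

View pics/shut.png

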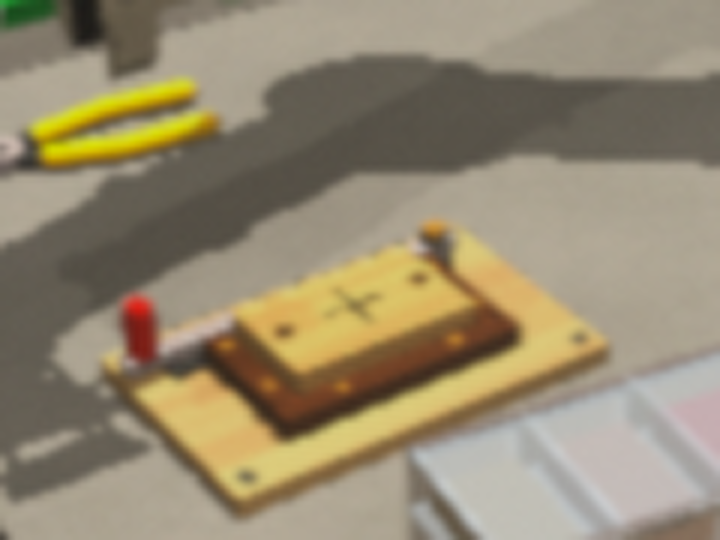

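The bar lies along the block, with the knob at (140,325) over the catch. Pushing met an 8 N stop about 2.5 mm past the predicted shut position, which matches the -0.015 rad stop. Next I'll go to the rack.

Call:
arm_command(motion=[[70,0,7.4,46.9,0,0,0],[70,0,7.4,46.9,0,0,0],[70,0,7.4,46.9,0,0,0],[70,0,7.4,46.9,0,0,0],[70,0,7.4,46.9,0,0,0]])

```text
clock: 9.98
position: [0.6017, 0.111, 0.3835]
ee_rot: [-1.256, 1.179, 1.258]
force: [0.2, -0.5, 0.3]
width: 0.762
```

Call:
arm_command(motion=[[70,0,7.4,46.9,0,0,0],[70,0,7.4,46.9,0,0,0],[70,0,7.4,46.9,0,0,0],[70,0,7.4,46.9,0,0,0],[70,0,0,0,0,0,0]])

```text
clock: 10.6
position: [0.5581, 0.2995, 0.3839]
ee_rot: [-1.26, 1.174, 1.265]
force: [0.3, -1.1, -1.3]
width: 0.763
```

Call:
arm_command(motion=[[70,0,0,0,0,0,0],[70,0,0,0,0,0,0]])

```text
clock: 10.85
position: [0.5615, 0.2935, 0.3841]
ee_rot: [-1.256, 1.18, 1.255]
force: [0.4, -0.7, -0.8]
width: 0.765
```

Run:
```python
from h import *
s=arm.observe(); M=Ro.from_rotvec(s["ee_rot"]).as_matrix(); print(s["position"],M.round(4),s["width"],s["joints"])
for c in("scene","top"):
    im=get_image(c); save(c+"1.png",im["frame"],1.5)
    P=cloud(im); f=im["frame"].astype(int)
    for t in ["keeper_knob","mark","keeper_hinge","nest","jig"]: print(c,t,[(round(d["p"],2),d["point"]) for d in pinpoint(c,t)[:1]])
    r=(f[...,0]>110)&(f[...,1]<70)&(f[...,2]<70)&(P[...,0]>.6)&(P[...,0]<.7)&(P[...,1]>-.16)&(P[...,1]<-.08)
    print("knob",r.sum(),P[r].mean(0).round(4))
    if c=="top": save("jig1.png",im["frame"][145:230,245:345],7)
```

```text
[0.56149904 0.2934716  0.38405069] [[-5.00e-04 -9.98e-01 -6.26e-02]
 [-1.30e-03 -6.26e-02  9.98e-01]
 [-1.00e+00  5.00e-04 -1.20e-03]] 0.7647274191375336 [-0.05922911  0.59467313 -0.80526181  1.52826992  0.4467483   1.2117189
  0.69555362]
scene keeper_knob [(0.69, [0.5484, -0.0915, 0.0425])]
scene mark [(0.8, [0.5466, -0.0923, 0.0413])]
scene keeper_hinge [(0.71, [0.4686, -0.1355, 0.0277])]
scene nest []
scene jig [(0.89, [0.5419, -0.0859, 0.0007])]
knob 36 [ 0.6548 -0.1131  0.0516]
top keeper_knob [(0.57, [0.6585, -0.1226, 0.0525])]
top mark [(0.82, [0.5468, -0.0894, 0.0449])]
top keeper_hinge [(0.67, [0.4705, -0.1381, 0.026])]
top nest [(0.67, [0.5467, -0.0881, 0.0419])]
top jig [(0.62, [0.552, -0.0905, 0.002])]
knob 11 [ 0.6503 -0.1189  0.0599]
```

View pics/jig1.png

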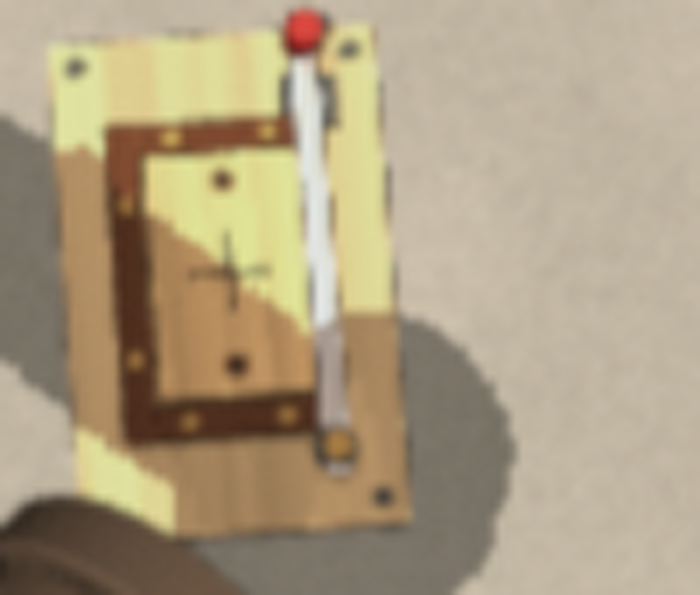

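The bar is shut: it runs from bolt (338,443) through the catch (310,100), parallel to the jig edge and against the block. Next I'll go down to the awl.

Call:
arm_command(motion=[[70,30,0,2,0,0,0],[70,30,0,0,0,0,0],[70,25,0,0,0,0,0],[70,10,0,0,0,0,0],[70,0,0,0,0,0,0]])

```text
clock: 12.08
position: [0.5607, 0.297, 0.2895]
ee_rot: [-1.257, 1.179, 1.257]
force: [0.1, 0.5, 1.7]
width: 0.758
```

Call:
arm_command(motion=[[40,0,0,0,0,0,0],[40,0,0,0,0,0,0],[30,0,0,0,0,0,0],[30,0,0,0,0,0,0],[26,0,0,0,0,0,0]], newtons=5)

```text
clock: 12.7
position: [0.5608, 0.2969, 0.2898]
ee_rot: [-1.257, 1.178, 1.257]
force: [0.3, -0.6, -0.2]
width: 0.3
```

Call:
arm_command(motion=[[26,0,0,0,0,0,0],[26,0,0,0,0,0,0]])

```text
clock: 12.95
position: [0.5607, 0.2969, 0.2897]
ee_rot: [-1.257, 1.178, 1.257]
force: [0.8, -0.0, -0.4]
width: 0.284
```

Call:
arm_command(motion=[[18,0,0,0,0,0,0],[18,0,0,0,0,0,0],[18,0,0,0,0,0,0]])

```text
clock: 13.32
position: [0.5608, 0.2968, 0.2897]
ee_rot: [-1.257, 1.178, 1.256]
force: [1.0, -0.4, 0.4]
width: 0.234
```

Call:
arm_command(motion=[[15,0,0,0,0,0,0],[15,0,0,0,0,0,0],[15,0,0,0,0,0,0]], newtons=35)

```text
clock: 13.7
position: [0.5607, 0.2969, 0.2897]
ee_rot: [-1.257, 1.178, 1.257]
force: [-0.1, -1.1, -1.2]
width: 0.235
```

Call:
arm_command(motion=[[15,-5,0,0,0,0,0],[15,-10,0,0,0,0,0],[15,-15,0,0,0,0,0],[15,-20,0,0,0,0,0],[15,-20,0,0,0,0,0]])

```text
clock: 14.32
position: [0.5607, 0.2971, 0.3617]
ee_rot: [-1.257, 1.177, 1.256]
force: [0.5, 0.1, -1.5]
width: 0.232
```

Call:
arm_command(motion=[[15,-20,0,0,0,0,0],[15,-20,0,0,0,0,0],[15,-20,0,0,0,0,0],[15,-15,0,0,0,0,0],[15,-5,0,0,0,0,0]])

```text
clock: 14.95
position: [0.5608, 0.2972, 0.4409]
ee_rot: [-1.257, 1.177, 1.256]
force: [0.4, -0.8, -2.2]
width: 0.23
```

Call:
arm_command(motion=[[15,0,0,0,0,0,0],[15,0,0,0,0,0,0]])

```text
clock: 15.2
position: [0.5607, 0.2968, 0.4389]
ee_rot: [-1.257, 1.179, 1.257]
force: [0.5, 1.0, -2.0]
width: 0.239
```

Run:
```python
from h import *
s=arm.observe(); M=Ro.from_rotvec(s["ee_rot"]).as_matrix(); p=s["position"]; print(p,M.round(4),s["width"],s["force"])
im=get_image("scene"); g=p-[0,0,.159]
for t in["awl_handle","awl_tip"]: print(t,[(round(d["p"],2),d["point"]) for d in pinpoint("scene",t)[:3]])
print(px(im,g),px(im,g-[0,0,.115])); save("lift.png",im["frame"][150:290,230:370],5)
```

```text
[0.56068362 0.29675178 0.43888289] [[-1.100e-03 -9.979e-01 -6.460e-02]
 [-8.000e-04 -6.460e-02  9.979e-01]
 [-1.000e+00  1.100e-03 -7.000e-04]] 0.23945885453074925 [ 0.53136249  0.97463994 -2.04402009]
awl_handle [(0.73, [0.5226, 0.4031, 0.0114]), (0.62, [0.5642, 0.2951, 0.2762]), (0.61, [0.3142, 0.4845, 0.0176])]
awl_tip [(0.8, [0.5056, 0.4742, 0.0081]), (0.59, [0.2167, 0.383, 0.0141]), (0.49, [0.5657, 0.2948, 0.168])]
[300.88118454 197.19787153] [298.34795089 238.4590557 ]
```

View pics/lift.png

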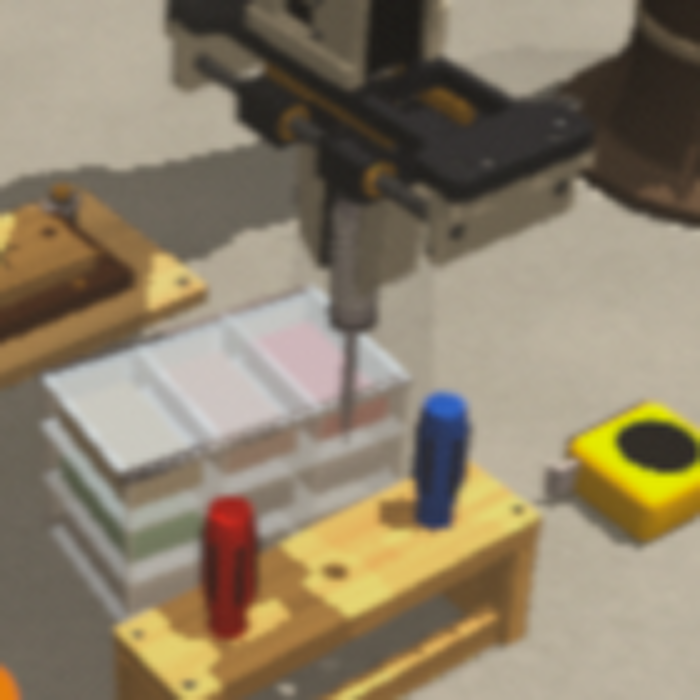

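The awl hangs upright, tip at crop (345,430) = image (299,236) against (298,238) predicted. The red and blue tools are undisturbed. Now I'll carry it high over the sorter.

Call:
arm_command(motion=[[15,0,1.5,-15,0,0,0],[15,0,3,-30,0,0,0],[15,0,4,-40,0,0,0],[15,0,4,-40,0,0,0],[15,0,4,-40,0,0,0]])

```text
clock: 15.98
position: [0.5547, 0.1289, 0.4396]
ee_rot: [-1.257, 1.179, 1.256]
force: [1.2, -0.7, -1.2]
width: 0.23
```

Call:
arm_command(motion=[[15,0,4,-40,0,0,0],[15,0,4,-40,0,0,0],[15,0,4,-40,0,0,0],[15,0,4,-40,0,0,0],[15,0,3,-30,0,0,0]])

```text
clock: 16.6
position: [0.5476, -0.0626, 0.4396]
ee_rot: [-1.256, 1.18, 1.255]
force: [0.3, -0.2, -1.2]
width: 0.234
```

Call:
arm_command(motion=[[15,0,2,-20,0,0,0],[15,0,1,-10,0,0,0],[15,0,0,0,0,0,0],[15,0,0,0,0,0,0],[15,0,0,0,0,0,0]])

```text
clock: 17.23
position: [0.5473, -0.0885, 0.4398]
ee_rot: [-1.258, 1.177, 1.258]
force: [-1.2, -0.4, -1.6]
width: 0.236
```

Run:
```python
from h import *
s=arm.observe(); M=Ro.from_rotvec(s["ee_rot"]).as_matrix(); p=s["position"]; print(p,M.round(4),s["width"],s["force"])
def ray(im,u,v,z):
    d=R(im)@np.linalg.solve(im["K"],[u,v,1]); o=np.array(im["origin"]); return o+d*(z-o[2])/d[2]
im=get_image("scene"); t=get_image("top")
print("top cross from earlier crop",ray(t,277.3,183.4,.043))
for n in["awl_handle","awl_tip","mark"]: print(n,[(round(d["p"],2),d["point"]) for d in pinpoint("scene",n)[:3]])
tip=p-[0,0,.2747]; print("pred tip px",px(im,tip),"mark px",px(im,(.547,-.09,.043)))
x0,y0=195,140; save("over.png",im["frame"][y0:y0+80,x0:x0+80],8.75)
```

```text
[ 0.54726542 -0.0885426   0.43981953] [[ 2.000e-04 -9.978e-01 -6.650e-02]
 [ 3.000e-04 -6.650e-02  9.978e-01]
 [-1.000e+00 -2.000e-04  3.000e-04]] 0.23621348831207067 [-1.2072914  -0.36596254 -1.63942862]
top cross from earlier crop [ 0.54864338 -0.08885221  0.043     ]
awl_handle [(0.84, [0.3181, 0.4828, 0.014]), (0.51, [0.5518, -0.0868, 0.2749]), (0.5, [0.5239, 0.4026, 0.0121])]
awl_tip [(0.73, [0.2176, 0.3793, 0.0126]), (0.62, [0.5014, 0.4772, 0.0059]), (0.6, [0.5505, -0.0886, 0.1669])]
mark [(0.8, [0.548, -0.093, 0.0403])]
pred tip px [226.4413753  167.16954033] mark px [228.19282537 200.52594321]
```

View pics/over.png

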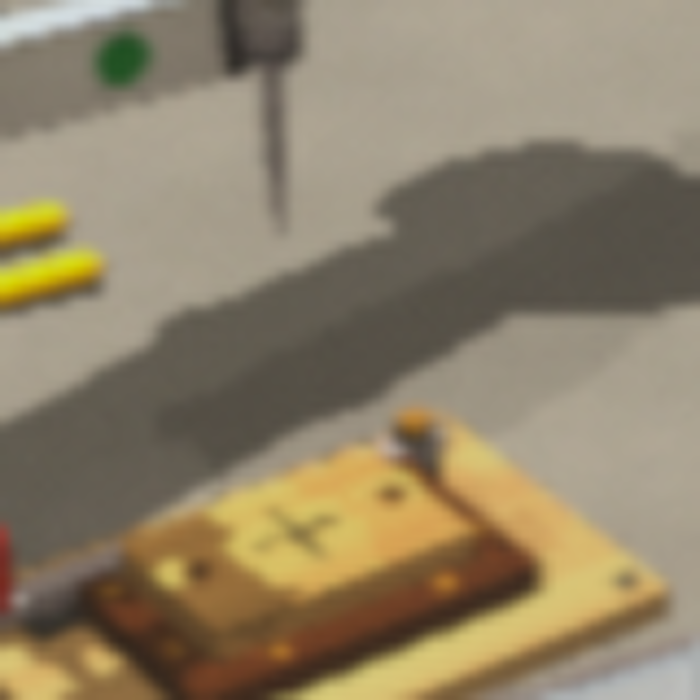

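The tip at crop (283,232) is 1 px from prediction, and the cross at (297,535) matches the predicted mark pixel. I'll lower most of the way and check.

Call:
arm_command(motion=[[15,15,0,-1,0,0,0],[15,20,0,0,0,0,0],[15,25,0,0,0,0,0],[15,20,0,0,0,0,0],[15,13,0,0,0,0,0]])

```text
clock: 18.1
position: [0.5468, -0.0909, 0.3449]
ee_rot: [-1.256, 1.179, 1.258]
force: [-0.0, -1.0, -1.1]
width: 0.232
```

Call:
arm_command(motion=[[15,7,0,0,0,0,0],[15,0,0,0,0,0,0],[15,0,0,0,0,0,0],[15,0,0,0,0,0,0]])

```text
clock: 18.6
position: [0.5475, -0.0907, 0.3403]
ee_rot: [-1.257, 1.177, 1.256]
force: [0.8, 0.8, -2.2]
width: 0.234
```

Run:
```python
from h import *
s=arm.observe(); p=s["position"]; M=Ro.from_rotvec(s["ee_rot"]).as_matrix(); print(p,M[:,0],s["width"],s["force"])
im=get_image("scene")
for n in["awl_tip","mark"]: print(n,[(round(d["p"],2),d["point"]) for d in pinpoint("scene",n)[:3]])
tip=p-[0,0,.2747]; print("tip",tip,"px",px(im,tip),"under",px(im,[p[0],p[1],.043]),"+1cm x,y,z",[px(im,tip+d)-px(im,tip) for d in .01*np.eye(3)])
x0,y0=203,165; save("low.png",im["frame"][y0:y0+50,x0:x0+50],12)
```

```text
[ 0.54747676 -0.09068725  0.34031241] [ 1.05096443e-03 -2.18471208e-04 -9.99999424e-01] 0.23407187015833888 [ 0.79304982  0.81480281 -2.23604204]
awl_tip [(0.84, [0.216, 0.3802, 0.0127]), (0.58, [0.5526, -0.0906, 0.0696])]
mark [(0.77, [0.5454, -0.0905, 0.0466]), (0.67, [0.5989, -0.3898, -0.0031])]
tip [ 0.54747676 -0.09068725  0.06561241] px [227.62022622 194.51439535] under [227.95884098 200.46697164] +1cm x,y,z [array([-2.8262608 ,  0.92554883]), array([1.48955985, 1.49449483]), array([-0.15184729, -2.6693537 ])]
```

View pics/low.png

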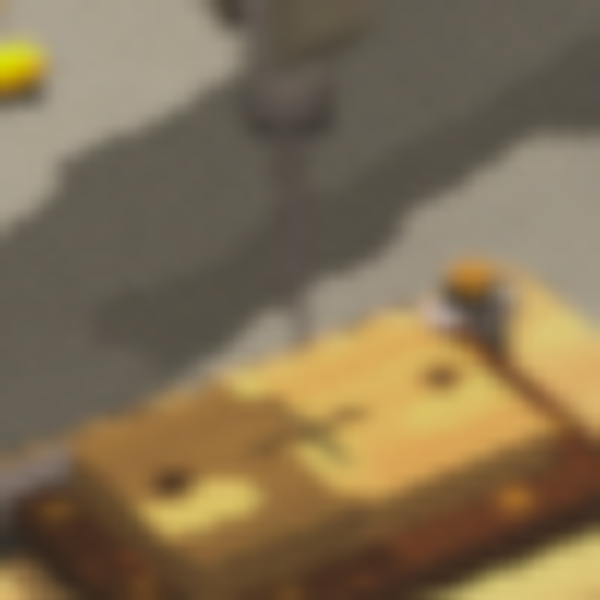

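The tip at (302,345) sits just above and left of the cross (310,430), as expected with 22 mm to go. Next, a subpixel check of the shank line against the prediction before the final drop.

Run:
```python
from h import *
p=arm.observe()["position"]; im=get_image("scene"); f=im["frame"].astype(float); L=f.sum(-1)/3; P=cloud(im)
print(p)
for dz in(.005,.01,.015,.02,.03,.04,.05,.06,.08):
    q=px(im,p-[0,0,.2747-dz]); v=int(round(q[1])); u0=int(round(q[0])); z=p[2]-.2747+dz
    r=slice(u0-5,u0+7); 
    print(dz,q.round(2),v,u0-5,L[v,r].round().astype(int).tolist(),(f[v,r,0]-f[v,r,2]).round().astype(int).tolist())
h=(np.abs(P[...,:2]-p[:2]).max(-1)<.03)&(P[...,2]>.137)&(P[...,2]<.148); print("handle pts",h.sum(),P[h].mean(0))
d=np.array(im["origin"])-p; d=d[:2]/np.hypot(*d[:2]); print("toward cam",d)
n=np.array([-d[1],d[0]]); Q=P[h][:,:2]-p[:2]; print("along",np.percentile(Q@d,[10,50,90]),"side",np.percentile(Q@n,[0,50,100]))
```

```text
[ 0.5473482  -0.09074882  0.34003074]
0.005 [227.58 193.24] 193 223 [136, 147, 148, 146, 135, 135, 153, 164, 165, 161, 161, 163] [25, 27, 30, 36, 42, 60, 84, 96, 102, 114, 124, 128]
0.01 [227.5 191.9] 192 222 [92, 112, 136, 145, 140, 128, 125, 145, 152, 149, 146, 155] [18, 21, 25, 25, 26, 25, 31, 42, 54, 64, 80, 104]
0.015 [227.42 190.56] 191 222 [81, 91, 111, 127, 125, 114, 120, 139, 146, 144, 141, 144] [16, 18, 21, 24, 24, 22, 23, 26, 30, 33, 40, 60]
0.02 [227.35 189.21] 189 222 [79, 77, 78, 79, 80, 88, 108, 134, 145, 145, 145, 147] [16, 17, 15, 15, 17, 17, 21, 24, 25, 26, 26, 27]
0.03 [227.19 186.49] 186 222 [80, 78, 77, 78, 79, 80, 77, 76, 79, 80, 86, 97] [16, 15, 16, 15, 16, 16, 16, 15, 16, 15, 18, 19]
0.04 [227.04 183.75] 184 222 [88, 85, 81, 78, 78, 80, 80, 79, 78, 79, 78, 78] [18, 16, 16, 15, 16, 15, 14, 16, 16, 16, 15, 16]
0.05 [226.88 180.99] 181 222 [91, 91, 88, 84, 80, 79, 81, 81, 81, 81, 79, 79] [16, 17, 17, 16, 15, 15, 15, 17, 16, 16, 16, 16]
0.06 [226.72 178.2 ] 178 222 [90, 91, 88, 84, 79, 79, 83, 88, 90, 89, 90, 88] [18, 16, 17, 16, 15, 16, 16, 17, 17, 16, 17, 16]
0.08 [226.4  172.56] 173 221 [89, 85, 80, 79, 83, 87, 85, 81, 74, 76, 85, 91] [16, 16, 15, 14, 17, 16, 17, 15, 13, 14, 16, 16]
handle pts 23 [ 0.5499673  -0.08297079  0.14251784]
toward cam [0.43769546 0.89912329]
along [0.00499914 0.00796018 0.01154461] side [-0.00784857  0.00121561  0.0107876 ]
```

The shank's dark line falls within about 0.4 px (1 mm) of the prediction, and the handle points agree to about 1 mm. Final 12 mm drop and a small y trim.

Call:
arm_command(motion=[[15,5,0,0.7,0,0,0],[15,5,0,0,0,0,0],[15,2,0,0,0,0,0],[15,0,0,0,0,0,0],[15,0,0,0,0,0,0]])

```text
clock: 19.42
position: [0.5473, -0.09, 0.3278]
ee_rot: [-1.257, 1.178, 1.257]
force: [0.6, 0.5, -0.4]
width: 0.23
```

Call:
arm_command(motion=[[15,0,0,0,0,0,0],[15,0,0,0,0,0,0],[15,0,0,0,0,0,0],[15,0,0,0,0,0,0]])

```text
clock: 19.92
position: [0.5472, -0.09, 0.3277]
ee_rot: [-1.257, 1.178, 1.257]
force: [-0.4, 0.2, -1.3]
width: 0.236
```

Run:
```python
from h import *
s=arm.observe(); p=s["position"]; M=Ro.from_rotvec(s["ee_rot"]).as_matrix(); print(p,M[:,0].round(4),s["width"],s["force"],np.abs(s["dq"]).max())
im=get_image("scene")
tip=p-[0,0,.2747]; print("tip",tip,"px",px(im,tip),"under",px(im,[p[0],p[1],.043]))
for n in["awl_tip","mark","keeper_knob","sorter","rack"]: print(n,[(round(d["p"],2),d["point"]) for d in pinpoint("scene",n)[:2]])
x0,y0=203,165; save("fin.png",im["frame"][y0:y0+50,180:240],12)
```

```text
[ 0.5472393  -0.09002378  0.32774831] [ 1.e-04 -0.e+00 -1.e+00] 0.2364959721888752 [-0.42776887  0.20341726 -1.30234359] 0.0017026513294709474
tip [ 0.5472393  -0.09002378  0.05304831] px [227.97357351 197.91324998] under [228.12258198 200.54468819]
awl_tip [(0.73, [0.5004, 0.4777, 0.0051]), (0.55, [0.5557, -0.092, 0.0541])]
mark [(0.64, [0.5468, -0.0911, 0.044])]
keeper_knob []
sorter [(0.92, [0.5371, 0.1582, 0.003]), (0.63, [0.7553, 0.2719, -0.0007])]
rack [(0.83, [0.5599, 0.2957, 0.0]), (0.53, [0.7534, 0.2751, -0.0029])]
```

View pics/fin.png

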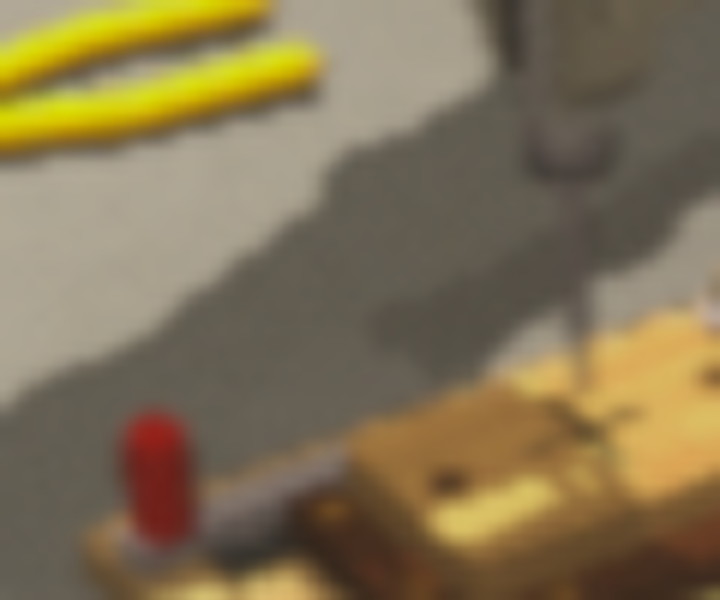

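The final view shows the tip at (582,385) directly above the cross at (588,428), with the bar shut and the knob at (158,480). The arm is still.

```bash
python3 -c "
from cell import arm
print(arm.sign_off())"
```

```text
the job is handed in; nothing more can be done
None
```

The keeper bar is shut and the awl is held still and upright with its point over the pencil cross. I handed the job in with the arm clock at about 20 s. I didn't hear or measure the click itself.

- **Bar:** I swung the knob round with the fingers caged about it until it met a stop with about 8 N of resistance, 2–3 mm past the shut position. That matches the -0.015 rad stop, and the views afterwards show the bar over the catch, along the block.
- **Awl:** I took the middle-sized of the three grey awl-like tools, from the rack's middle hole. I lifted it about 150 mm and carried it over the sorter with about 5 cm to spare.
- **Final position:** By calculation the tip is at (0.547, -0.090, 0.053) m, about 10 mm above the wood. The image agrees with this to about 1 mm sideways. The tool is vertical and the joints were still.
- **Checks that disagreed:**
  - The `awl_tip` detector put the tip 3–8 mm further in +x than the arm pose does. I trusted the pixel position of the shank and the depth of the handle, which both match the arm pose.
  - The two cameras differ by about 2 mm on where the cross is, and I aimed between them.
  - In the last picture the detector did not find the knob, though it is plainly visible at its shut place.
- **Other things:** In the last detector check the rack and sorter read where they were at the start. In the views I looked at, the screwdriver, nut driver and pliers also looked unmoved. I did not recheck the hammer, tape, jar or level at the end.

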